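Lock the sample box in its sloping stand with the wedge

TASK

Lift the metal wedge off the freely turning turntable by its black grip, start its thin end loosely in the slot of the sloping stand, between the straight fence and the jaw of the box carriage, with its straight side along the fence, and let go of it. Then tap or push it on its thick end until it is fully home, its shoulder against the end of the jaw, so that the sample box is locked tight; leave it lying flat there and leave the other things on the bench alone.

Things in the scene. Friction and masses are not known exactly. Their poses are not given: they have to be found in the camera images.
- wedge: Aluminium wedge 122 mm long, 24 mm high, about 160 g, on the turntable. Origin: on its underside below the middle of the black grip (26 x 26 mm square, z = 24 to 60 mm). +z up, +y to the thin end (y = 60 mm; on the turntable within 0.7 rad of world +y). Straight side: x = -15 mm. Tapered side: x = +15 mm at y = -40 mm (the shoulder) to +5 mm at y = 60 mm. The thick end is 42 mm wide.
- wedge_tap (a point): Centre of the flat face of the wedge's thick end, to tap on: 42 mm wide (wedge x = -15 to +27 mm), 24 mm high; wedge coordinates x 6, y -62, z 12 mm.
- bed: Sloping bed, rises away from the robot at 30 degrees. Origin: on its surface (z = 0), where the wedge's origin lies when home, with the same axes: +x uphill, +y along the slot (drive direction), +z square off the bed. Surface: x -35 to +50, y -190 to +85 mm. Fence: fixed bar 14 mm high, face at x = -15 mm, y = -180 to +70 mm. Box front at x = 55 mm, its top at z = 56 mm.
- slot_mouth (a point): Mouth of the slot between fence and jaw, on the bed surface (bed x -2, y -40 mm). Jaw: 23 mm high, y = -40 to +60 mm, slanted like the wedge; with the carriage at 0 its face runs from x = +11 mm at the mouth to +1 mm at the far end. So the wedge is loose by 0.1 mm per mm until 40 mm from home; from there it pushes the jaw uphill. The bed before the mouth is open.
- carriage (a joint): How far jaw, carriage and sample box (144 x 137 x 52 mm, fixed on it) are pushed uphill against rubber buffers, m: 0 loose, 0.004 with the wedge home. Springs back with 0.35 N per mm plus its weight (230 g); friction holds the wedge where it is pushed. Driving it takes up to about 15 N (more if the tapping tool drags down on it); it stops hard when the shoulder meets the end of the jaw.
- turntable: Fixed foot of the turntable; origin at its centre on the worktop. The grey disc on it, 200 mm across, its top 32 mm above the worktop, turns freely about the vertical; the wedge lies on it.
- squeeze_bottle: White wash bottle 76 x 63 x 156 mm, standing on the worktop, a bystander. Origin: centre of its underside.
- bench_timer: Timer, 39 x 68 x 62 mm, standing on the worktop, a bystander. Origin: centre of its underside.
- pen: Marker pen 133 mm long along its y axis, lying on the worktop, a bystander. Origin: centre of its underside.

How it is judged (in metres and radians):
On the way, in this order (a step that is already met when the one before it is completed fails the run):
1. the wedge is lifted off the turntable (height (world z) of wedge above 0.06 m), for 0.1 s.
2. the wedge lies loosely started in the mouth of the slot, its thin end 0 to 70 mm inside, flat on the bed, not held by the fingers, the carriage not yet pushed (y of wedge in the frame of bed between -0.1 and -0.03 m and x of wedge in the frame of bed between -0.01 and 0.012 m and z of wedge in the frame of bed below 0.005 m and angle between the z axis of wedge and the z axis of bed, either way round below 0.12 rad and value of joint carriage below 0.0015 m and contact force between the fingers and wedge below 0.1 N), for 0.15 s.
3. the wedge is driven in and has pushed the carriage tight (y of wedge in the frame of bed above -0.005 m and value of joint carriage above 0.003 m), for 0.1 s.
At the end, for the whole second after the job is handed in: The wedge lies at rest in the slot, its shoulder within 5 mm of the end of the jaw, flat on the bed (within 4 mm and 0.08 rad), straight along the fence (within 4 mm and 0.06 rad), and holds the carriage pushed at least 3 mm uphill, with the robot off it (all of step 3 and y of wedge in the frame of bed below 0.005 m and x of wedge in the frame of bed between -0.004 and 0.004 m and z of wedge in the frame of bed between -0.004 and 0.004 m and angle between the z axis of wedge and the z axis of bed, either way round below 0.08 rad and angle between the y axis of wedge and the y axis of bed, either way round below 0.06 rad and linear speed of wedge below 0.01 m/s); the robot touches nothing.
It fails at once if the wash bottle, timer or pen is moved more than 30 mm (distance of any of squeeze_bottle, bench_timer, pen from where it was at the start of the episode above 0.03 m).
It also fails if it takes over 58 s, if anything falls off the work surface, if the arm or the gripper's body presses on something with over 40 N, if the wrist force passes 120 N, or if a joint passes its speed limit or range.

ROBOT

A 6-joint arm with a two-finger parallel gripper is mounted at the origin on a cart in front of the work surface, level with it; the furniture and walls round the work are solid. World frame = base frame: x ahead of the robot, y to its left, z up, the work surface at z = 0. Lengths are in mm, angles in rad, forces in N, time in s.
With the tool pointing down it reaches from about 350 to 975 mm from the base axis. Payload 7.1 kg.
Tool frame: the origin (TCP) lies on the front face of the gripper's body, between the roots of the fingers; the fingertips stand 80 mm ahead of it and the grasp point (between the pads) lies 61 mm ahead of it; z points along the fingers, y is the line along which they close (so a half turn about z gives the same grasp; the last joint's range is limited). The gripper opens to 88 mm and grips with 3 to 60 N. Pads are 20 mm wide; open, the fingers measure 115 mm over their backs; the gripper's body (75 mm by 178 mm) begins 61 mm behind the grasp point.
Start: joints at [-1.224, 0.423, 1.63, -0, 1.089, -0.019], TCP at [223.577, -583.626, 302.675] pointing down, gripper open.
Joint ranges: [-3, 3], [-0.9, 2.11], [0.09, 2.58], [-1.31, 4.45], [0.11, 2.69], [-2.54, 2.54]. Speed limits (rad/s): [2.39, 2.39, 3.01, 3.14, 3.14, 3.14].

INTERFACE

Orientations are given as a 3x3 rotation matrix whose columns are the frame's x, y, z axes.
In Python, from cell import telemetry, eyes, job gives the robot as it stands.
- The arm moves only by the tool move_arm, never from a script. Its argument "series" is a list that holds one entry, the list of rows, each a list of 4 numbers: the shift along the tool's x, y, z in cm, then the turn about the tool's z in rad. In form: [[[x, y, z, twist], ...]]. A call has 1 to 5 rows; each row shifts and turns the commanded pose from where the row before left it, along the tool's axes as they then stand; what a row does not reach is not made up. A row lasts 1/12 s, in which the tool goes at most 41.7 mm and 7.16 degrees, less where a joint would pass 70% of its speed; a pose out of reach is approached as far as the arm can. A call is refused whole if a number of a shift passes 4.17 or a number of a turn 0.125, either way. A call with a gripper value outside its range is refused whole. "gripper" is the gripper command: -1 is shut, 1 is fully open, values between are in proportion, set as the call begins (left out, the last holds). The fingers move at their own pace and stop on an object; "force" is the grip in N (left out, the last holds). Time passes only in rows, so rows that do not move let the fingers close. It gives the time, the measured TCP pose, the force, the opening and the grip force at its end, in the units of the state.
- telemetry.sense(): the state, without advancing time (a new reading comes with each control period).
- eyes.read_camera(name): name is "scene" or "top"; returns (picture, depth): 384x512x3 uint8, red, green, blue; 384x512 float32, mm along the optical axis (not along the pixel's ray), 0 where there is no reading.
- eyes.camera_info(name): a dict with "mtx" (3x3 intrinsics, pixels), "k1" (the pictures are not rectified: a ray, as slopes to the right and down, at radius r is drawn at 1 + k1 r^2 times it, then the intrinsics apply), "rvec" (rotation vector, rad) and "tvec" (3), from world to camera coordinates, as OpenCV has them. Camera axes: x right, y down, z forward; pixel columns grow to the right and rows downward; lengths in mm; the calibration is good to about 2 mm. A picture is of the moment at which its call begins. camera_info takes no time and is no camera call.
- job.finish_job(): hands the job in; it is judged then, once.
The state is a dict: "t": time; "joint_pos": joint angles; "qd": joint speeds; "joint_efforts": joint torques, N m; "tool_pos": TCP position; "orientation": TCP orientation; "contact_force": force on the tool from outside, world axes, zero at the start; "torque": the same for the moment, N m; "width": finger opening in mm; "gripper_force": force on a finger pad.
Only numpy, scipy, OpenCV 4.12 (cv2) and the standard library are available. Lean on these libraries where they do the work, as an engineer would, in place of code of your own. Each camera call takes 0.05 s, during which the arm holds its last target. There are 200 camera calls.

## Working session

There is one attempt and no reset: what is moved stays moved. The work goes in short steps, Python scripts to look and compute and a tool call to move; the robot and the scene stay as the last step left them, time stands still between calls to the robot, and variables do not carry over. Pictures are saved under pics/ and viewed, at most 10 in all, crops included, and the job is handed in when it is done.

Besides the shell and the picture viewer there is one more tool, called after "Request:" in YAML: its name, and indented under it one key for each argument. move_arm: Moves the arm, as the interface text tells. Its arguments: {"type":"object","properties":{"series":{"type":"array","items":{"type":"array","items":{"type":"array","items":{"type":"number"}}}},"gripper":{"type":"number"},"force":{"type":"number"}},"required":["series"]}

```bash
mkdir -p pics
cat > h.py <<'E'
import numpy as np,cv2
from cell import telemetry,eyes,job
def cam(n):
    i=eyes.camera_info(n);K=np.array(i["mtx"],float);R=cv2.Rodrigues(np.array(i["rvec"],float))[0];t=np.array(i["tvec"],float).ravel();return K,i["k1"],R,t
def shot(n,f):
    p,d=eyes.read_camera(n);cv2.imwrite(f"pics/{f}.png",p[:,:,::-1]);np.save(f"pics/{f}.npy",d);return p,d
def cloud(n,d):
    K,k1,R,t=cam(n);v,u=np.mgrid[:d.shape[0],:d.shape[1]]
    pts=np.stack([u,v],-1).reshape(-1,1,2).astype(float)
    s=cv2.undistortPoints(pts,K,np.array([k1,0,0,0,0.])).reshape(*d.shape,2)
    c=np.concatenate([s*d[...,None],d[...,None]],-1)
    W=(c-t)@R;W[d<=0]=np.nan;return W
def proj(n,P):
    K,k1,R,t=cam(n);return cv2.projectPoints(np.array(P,float).reshape(-1,1,3),R,t,K,np.array([k1,0,0,0,0.]))[0].reshape(-1,2)
E
python3 - <<'E'
from h import *
for n in("scene","top"):
    shot(n,n+"0");K,k,R,t=cam(n);print(n,K[0,0],k,-R.T@t,R[2])
a=[cv2.imread(f"pics/{n}0.png") for n in("scene","top")]
for i,n in zip(a,("scene","top")): cv2.imwrite(f"pics/{n}0b.png",cv2.resize(i,(768,576),interpolation=2))
E
```

```text
scene 416.2989952064933 0.013294292705143693 [-91.7238783  941.83649178 732.15299842] [ 0.44959393 -0.7384929  -0.50248735]
top 446.66757340158995 -0.004494764033933619 [ 339.14082653  -32.73523638 1383.75552   ] [ 0.12023402 -0.00266311 -0.992742  ]
```

View pics/scene0b.png

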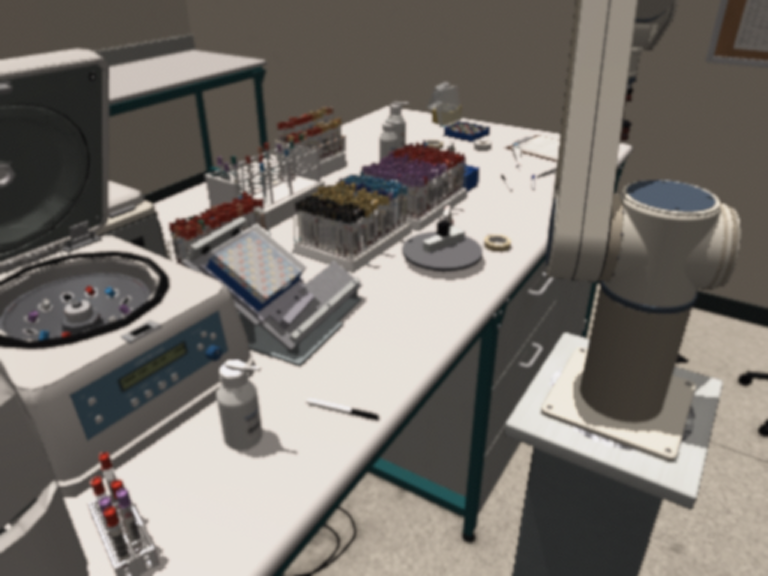

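View pics/top0b.png

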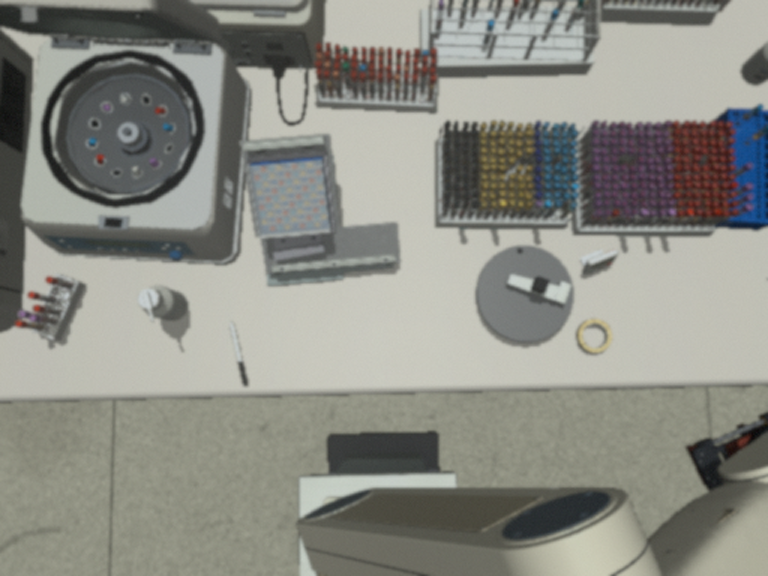

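The scene view shows the stand at about (300,300) and the turntable with the wedge at (443,240). In the top view (2/3 scale) the wedge grip is near (540,286), thin end (510,282), and the stand is near (330,245) with the fence along (270–398, 265). Next I measure with the depth.

Run:
```python
from h import *
p=cv2.imread("pics/top0.png");d=np.load("pics/top0.npy");W=cloud("top",d);np.set_printoptions(precision=1,suppress=True)
a=cv2.resize(p[80:200,155:275],(560,560),interpolation=2)
b=cv2.resize(p[160:235,310:390],(597,560),interpolation=2)
cv2.imwrite("pics/c.png",cv2.resize(np.hstack([a,b]),(800,387)))
# wedge grip and top by height
X,Y,Z=W[...,0],W[...,1],W[...,2]
roi=np.zeros(d.shape,bool);roi[160:235,310:390]=1
for n,lo,hi in(("disc",25,40),("wedgetop",48,66),("grip",80,100)):
    m=roi&(Z>lo)&(Z<hi);P=W[m];print(n,len(P),P.mean(0),cv2.minAreaRect(P[:,:2].astype(np.float32)))
    if n=="disc":print(cv2.minEnclosingCircle(P[:,:2].astype(np.float32)))
# heights through stand
for c in(190,200,215,230,245,258):
    print("col",c);print(np.round(np.c_[np.arange(86,196,3),W[86:196:3,c]]).astype(int).tolist())
```

```text
disc 2784 [ 504.4 -301.7   31.1] ((507.1761169433594, -306.9862060546875), (198.3592987060547, 198.5159912109375), 64.66266632080078)
((515.5775146484375, -322.1817932128906), 116.06747436523438)
wedgetop 324 [ 512.8 -336.2   55. ] ((520.9177856445312, -330.5484619140625), (122.68297576904297, 42.622596740722656), 69.923095703125)
grip 83 [ 516.6 -327.3   90.4] ((516.6730346679688, -328.1427917480469), (26.680225372314453, 26.419036865234375), 71.77854919433594)
col 190
[[86, 879, 185, -5], [89, 866, 184, 2], [92, 789, 156, 182], [95, 773, 153, 201], [98, 780, 160, 158], [101, 773, 160, 154], [104, 765, 161, 152], [107, 752, 159, 163], [110, 733, 154, 193], [113, 725, 155, 192], [116, 719, 156, 183], [119, 711, 156, 183], [122, 704, 157, 177], [125, 696, 158, 174], [128, 689, 158, 172], [131, 681, 159, 167], [134, 674, 159, 162], [137, 667, 161, 156], [140, 659, 161, 153], [143, 652, 162, 147], [146, 644, 163, 144], [149, 636, 163, 142], [152, 629, 164, 135], [155, 621, 165, 131], [158, 625, 174, 73], [161, 617, 175, 68], [164, 609, 176, 62], [167, 597, 173, 78], [170, 587, 173, 79],
[... 3257 characters left out ...]
[95, 842, -34, 0], [98, 830, -34, 5], [101, 822, -33, 0], [104, 812, -33, -1], [107, 802, -33, -1], [110, 792, -33, 1], [113, 783, -32, -3], [116, 772, -32, -1], [119, 762, -32, 2], [122, 754, -32, -4], [125, 743, -32, -2], [128, 735, -31, -6], [131, 724, -31, -2], [134, 713, -31, 0], [137, 704, -31, 0], [140, 693, -30, 3], [143, 685, -30, -3], [146, 676, -30, -5], [149, 647, -30, 77], [152, 640, -30, 68], [155, 630, -30, 67], [158, 624, -29, 56], [161, 615, -29, 55], [164, 607, -29, 47], [167, 598, -29, 45], [170, 589, -28, 43], [173, 579, -28, 47], [176, 576, -28, 13], [179, 569, -28, -5], [182, 559, -27, 1], [185, 550, -27, -6], [188, 540, -27, -1], [191, 531, -27, 1], [194, 521, -27, 2]]
```

View pics/c.png

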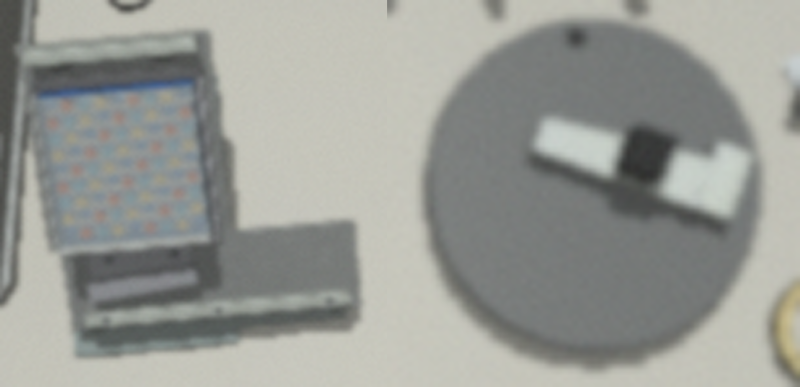

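The crop shows the wedge with its thin end on the left (540,135), the grip at (645,155) and the shoulder at upper right (735,150). On the stand, the fence runs (85,318)–(350,300) and the jaw is at (140,287). Next I fit the bed pose by ray-casting its box model into both depth images.

```bash
cat > fit.py <<'E'
from h import *
from scipy.optimize import minimize
np.set_printoptions(precision=2,suppress=True)
def hit(o,D,lo,hi):
    with np.errstate(all='ignore'):
        a=(lo-o)/D;b=(hi-o)/D
    n=np.minimum(a,b).max(1);f=np.maximum(a,b).min(1);return np.where((n<f)&(n>0),n,1e9)
def Rb(yaw,s=np.pi/6):
    return cv2.Rodrigues(np.array([0,0,yaw]))[0]@cv2.Rodrigues(np.array([0,-s,0]))[0]
def rays(n,r):
    K,k1,R,t=cam(n);W=cloud(n,np.ones((384,512)));o=-R.T@t;return o,(W-o)[r].reshape(-1,3)
def pred(o,D,R,t,boxes):
    ol=(o-t)@R;Dl=D@R;z=np.where(D[:,2]<0,-o[2]/D[:,2],1e9)
    for lo,hi in boxes:z=np.minimum(z,hit(ol,Dl,np.array(lo,float),np.array(hi,float)))
    return z
E
cat > a.py <<'E'
from fit import *
def bb(w,j):return[((-35,-190,-12),(50,85,0)),((-15-w,-180,0),(-15,70,14)),((55,-58.5,4),(199,78.5,56))]
data={}
for n,P in(("top",np.s_[125:200,160:275]),("scene",np.s_[150:250,130:250])):
    o,D=rays(n,P);data[n]=(o,D,np.load(f"pics/{n}0.npy")[P].ravel())
def cost(p,names):
    c=0
    for n in names:
        o,D,d=data[n];m=d>0;r=pred(o,D,Rb(p[3]),p[:3],bb(abs(p[4]),0))-d;c+=np.minimum(abs(r[m]),15).mean()
    return c
for names in(["top"],["top","scene"],["scene"]):
    best=None
    for y in(80,110,140):
        s=minimize(cost,[595,y,52,0.05,10],args=(names,),method="Nelder-Mead",options=dict(initial_simplex=np.array([595,y,52,0.05,10])+np.vstack([np.zeros(5),np.diag([10,15,8,.08,4])]),maxiter=500))
        if best is None or s.fun<best.fun:best=s
    print(names,best.x,best.fun)
S=telemetry.sense();print(S["t"],S["tool_pos"],np.array(S["orientation"]).round(4).tolist(),S["width"],S["contact_force"])
E
python3 a.py
```

```text
['top'] [594.06 136.31  49.53   0.07  11.58] 3.677019944629895
['top', 'scene'] [594.22 135.14  50.03   0.06  11.66] 11.958706085789242
['scene'] [593.91 133.31  50.1    0.07  11.67] 8.160873026433888
0.1 [ 223.46 -583.29  302.  ] [[0.9338, 0.3577, -0.0004], [0.3577, -0.9338, 0.0013], [0.0, -0.0013, -1.0]] 87.98748617512435 [-0.63  0.06  0.68]
```

Both cameras agree: bed origin ≈ (594, 135, 50), yaw ≈ 0.065. Next: refine the wedge yaw and plan the approach.

```bash
cat > plan.py <<'E'
from h import *
def plan(target,ty=None,n=5):
    """rows (cm, rad) to bring TCP to target with tool y axis at world angle ty (mod pi)"""
    S=telemetry.sense();p=np.array(S["tool_pos"]);R=np.array(S["orientation"]);a=np.arctan2(R[1,1],R[0,1])
    dw=0 if ty is None else (ty-a+np.pi/2)%np.pi-np.pi/2
    tw=-dw/n;d=(np.array(target)-p)/n/10;rows=[]
    for i in range(n):
        rows.append([*np.round(R.T@d,2).tolist(),round(tw,3)]);R=R@cv2.Rodrigues(np.array([0,0,tw]))[0]
    print("from",p.round(1),"turn",round(dw,3),"F",np.array(S["contact_force"]).round(1),"w",round(S["width"],1),"t",S["t"]);print(rows)
E
cat > b.py <<'E'
from fit import *
from plan import plan
def bx():
    L=[((-15,-62,0),(15,-40,24)),((-15,-62,0),(27,-40,24)),((-13,-13,24),(13,13,60))]
    for y in range(-40,60,10):L.append(((-15,y,0),(14.5-.1*(y+40),y+10,24)))
    return L
P=np.s_[160:235,310:390];o,D=rays("top",P);d=np.load("pics/top0.npy")[P].ravel()
disc=lambda:None
def cost(p):
    z=pred(o,D,cv2.Rodrigues(np.array([0,0,p[2]]))[0],np.array([p[0],p[1],32.]),bx())
    zd=(32-o[2])/D[:,2];z=np.minimum(z,zd);return np.minimum(abs(z-d),12).mean()
x0=np.array([516.6,-327.5,-.33])
s=minimize(cost,x0,method="Nelder-Mead",options=dict(initial_simplex=x0+np.vstack([np.zeros(3),np.diag([5,5,.1])])))
print(s.x,s.fun);x=s.x
plan([x[0],x[1],220],x[2]+np.pi/2,10)
E
python3 b.py
```

```text
[ 517.25 -328.42   -0.38] 6.752421417170025
from [ 223.5 -583.3  302. ] turn -0.742 F [-0.6  0.1  0.7] w 88.0 t 0.1
[[3.66, -1.33, 0.82, np.float64(0.074)], [3.55, -1.6, 0.82, np.float64(0.074)], [3.42, -1.85, 0.82, np.float64(0.074)], [3.27, -2.1, 0.82, np.float64(0.074)], [3.11, -2.34, 0.82, np.float64(0.074)], [2.93, -2.56, 0.82, np.float64(0.074)], [2.73, -2.77, 0.82, np.float64(0.074)], [2.51, -2.97, 0.82, np.float64(0.074)], [2.29, -3.14, 0.82, np.float64(0.074)], [2.05, -3.31, 0.82, np.float64(0.074)]]
```

Request:
move_arm:
  series:
    - [[3.66,-1.33,0.82,0.072],[3.55,-1.6,0.82,0.072],[3.42,-1.85,0.82,0.072],[3.27,-2.1,0.82,0.072],[3.11,-2.34,0.82,0.072]]
  gripper: 1
  force: 20

```text
t: 0.52
tool_pos: [370.9, -454.1, 261.0]
orientation: [[1.0, 0.002, -0.0], [0.002, -1.0, 0.0], [-0.0, -0.0, -1.0]]
contact_force: [0.0, -0.7, -0.2]
width: 87.3
gripper_force: 0.0
```

Request:
move_arm:
  series:
    - [[2.93,-2.56,0.82,0.072],[2.73,-2.77,0.82,0.072],[2.51,-2.97,0.82,0.072],[2.29,-3.14,0.82,0.072],[2.05,-3.31,0.82,0.072]]

```text
t: 0.93
tool_pos: [516.1, -324.4, 220.0]
orientation: [[0.937, -0.35, -0.001], [-0.35, -0.937, 0.0], [-0.001, -0.0, -1.0]]
contact_force: [0.6, 0.2, -0.3]
width: 88.5
gripper_force: 0.0
```

```bash
python3 -c "
from plan import *
plan([517,-328,141],-.355+np.pi/2,5)"
```

```text
from [ 516.1 -324.4  220. ] turn 0.003 F [ 0.6  0.2 -0.3] w 88.5 t 0.9333
[[0.04, 0.06, 1.58, np.float64(-0.001)], [0.04, 0.06, 1.58, np.float64(-0.001)], [0.04, 0.06, 1.58, np.float64(-0.001)], [0.04, 0.06, 1.58, np.float64(-0.001)], [0.04, 0.06, 1.58, np.float64(-0.001)]]
```

Request:
move_arm:
  series:
    - [[0.04,0.06,1.58,0],[0.04,0.06,1.58,0],[0.04,0.06,1.58,0],[0.04,0.06,1.58,0],[0.04,0.06,1.58,0]]

```text
t: 1.35
tool_pos: [515.8, -329.1, 140.6]
orientation: [[0.938, -0.346, -0.001], [-0.346, -0.938, 0.0], [-0.001, -0.0, -1.0]]
contact_force: [-0.5, 0.7, -0.1]
width: 88.0
gripper_force: 0.0
```

Request:
move_arm:
  series:
    - [[0,0,0,0],[0,0,0,0],[0,0,0,0],[0,0,0,0],[0,0,0,0]]
  gripper: -1
  force: 20

```text
t: 1.77
tool_pos: [516.3, -329.8, 142.8]
orientation: [[0.938, -0.347, 0.001], [-0.347, -0.938, -0.001], [0.002, 0.0, -1.0]]
contact_force: [-0.6, -0.3, -0.2]
width: 58.0
gripper_force: 0.0
```

Request:
move_arm:
  series:
    - [[0,0,0,0],[0,0,0,0],[0,0,0,0],[0,0,0,0],[0,0,0,0]]

```text
t: 2.18
tool_pos: [515.9, -329.5, 141.8]
orientation: [[0.938, -0.347, 0.0], [-0.347, -0.938, 0.0], [0.0, -0.0, -1.0]]
contact_force: [-1.3, 0.1, 1.7]
width: 26.2
gripper_force: 19.9
```

Request:
move_arm:
  series:
    - [[0,0,-2,0],[0,0,-3.5,0],[0,0,-4,0],[0,0,-4,0],[0,0,-3,0]]

```text
t: 2.6
tool_pos: [516.1, -329.7, 309.7]
orientation: [[0.938, -0.347, 0.002], [-0.347, -0.938, -0.001], [0.002, 0.0, -1.0]]
contact_force: [1.2, -1.3, -1.4]
width: 25.8
gripper_force: 19.9
```

```bash
python3 -c "
from plan import *
plan([599,25,230],.065+np.pi/2,15)"
```

```text
from [ 516.1 -329.7  309.7] turn 0.419 F [ 1.2 -1.3 -1.4] w 25.8 t 2.6
[[-0.3, -2.41, 0.53, np.float64(-0.028)], [-0.24, -2.42, 0.53, np.float64(-0.028)], [-0.17, -2.42, 0.53, np.float64(-0.028)], [-0.1, -2.43, 0.53, np.float64(-0.028)], [-0.03, -2.43, 0.53, np.float64(-0.028)], [0.04, -2.43, 0.53, np.float64(-0.028)], [0.1, -2.43, 0.53, np.float64(-0.028)], [0.17, -2.42, 0.53, np.float64(-0.028)], [0.24, -2.42, 0.53, np.float64(-0.028)], [0.31, -2.41, 0.53, np.float64(-0.028)], [0.37, -2.4, 0.53, np.float64(-0.028)], [0.44, -2.39, 0.53, np.float64(-0.028)], [0.51, -2.37, 0.53, np.float64(-0.028)], [0.57, -2.36, 0.53, np.float64(-0.028)], [0.64, -2.34, 0.53, np.float64(-0.028)]]
```

Request:
move_arm:
  series:
    - [[-0.3,-2.41,0,-0.028],[-0.24,-2.42,0,-0.028],[-0.17,-2.42,0,-0.028],[-0.1,-2.43,0,-0.028],[-0.03,-2.43,0,-0.028]]

```text
t: 3.02
tool_pos: [543.3, -210.1, 306.5]
orientation: [[0.977, -0.212, -0.0], [-0.212, -0.977, 0.0], [-0.0, -0.0, -1.0]]
contact_force: [0.3, -0.5, -0.9]
width: 25.6
gripper_force: 19.9
```

Request:
move_arm:
  series:
    - [[0.04,-2.43,0.5,-0.028],[0.1,-2.43,0.5,-0.028],[0.17,-2.42,0.5,-0.028],[0.24,-2.42,0.5,-0.028],[0.31,-2.41,0.5,-0.028]]

```text
t: 3.43
tool_pos: [570.9, -91.6, 281.2]
orientation: [[0.997, -0.073, -0.001], [-0.073, -0.997, 0.0], [-0.001, -0.0, -1.0]]
contact_force: [0.9, 0.6, -1.6]
width: 26.0
gripper_force: 19.9
```

Request:
move_arm:
  series:
    - [[0.37,-2.4,1,-0.028],[0.44,-2.39,1,-0.028],[0.51,-2.37,1,-0.028],[0.57,-2.36,1,-0.028],[0.64,-2.34,1,-0.028]]

```text
t: 3.85
tool_pos: [598.4, 26.5, 231.0]
orientation: [[0.998, 0.067, -0.001], [0.067, -0.998, -0.0], [-0.001, -0.0, -1.0]]
contact_force: [0.4, 0.4, -1.9]
width: 25.8
gripper_force: 19.9
```

```bash
python3 -c "
from plan import *
p,d=shot('scene','s1');q,e=shot('top','t1')
a=cv2.resize(p[110:240,150:320,::-1],(680,520),interpolation=2);cv2.imwrite('pics/s1c.png',a)
plan([599,25,182],.065+np.pi/2,4)"
```

```text
from [598.   28.2 229.8] turn -0.005 F [-0.  -0.4 -0.7] w 25.7 t 3.95
[[0.02, 0.08, 1.19, np.float64(0.001)], [0.02, 0.08, 1.19, np.float64(0.001)], [0.02, 0.08, 1.19, np.float64(0.001)], [0.02, 0.08, 1.19, np.float64(0.001)]]
```

View pics/s1c.png

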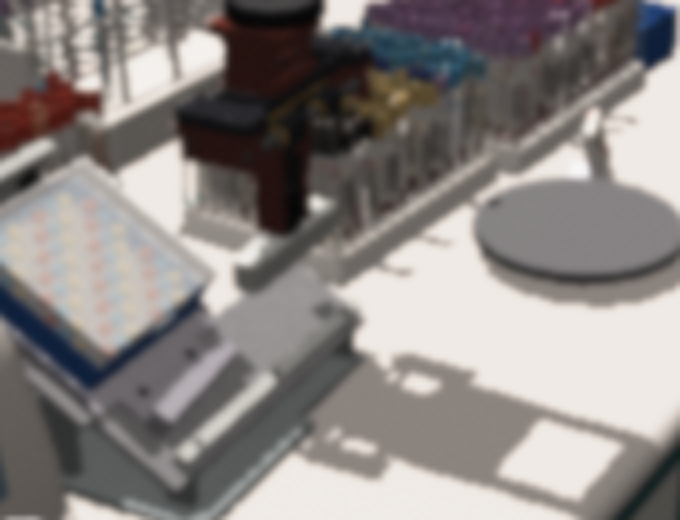

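The crop shows the wedge held level above the open bed, around (285,245), thin end toward the slot. Lowering it.

Request:
move_arm:
  series:
    - [[0.02,0.06,1.2,0],[0.02,0.06,1.2,0],[0.02,0.06,1.2,0],[0.02,0.06,1.2,0]]

```text
t: 4.28
tool_pos: [599.0, 22.0, 182.3]
orientation: [[0.998, 0.064, -0.001], [0.064, -0.998, -0.0], [-0.001, 0.0, -1.0]]
contact_force: [0.0, 0.6, -1.1]
width: 25.6
gripper_force: 19.9
```

Request:
move_arm:
  series:
    - [[0,0,0.2,0],[0,0,0.2,0],[0,0,0,0]]

```text
t: 4.53
tool_pos: [599.4, 22.6, 179.2]
orientation: [[0.998, 0.065, -0.001], [0.065, -0.998, 0.0], [-0.001, -0.0, -1.0]]
contact_force: [0.8, -0.0, -1.1]
width: 26.2
gripper_force: 19.9
```

Request:
move_arm:
  series:
    - [[0,0,0.2,0],[0,0,0.2,0],[0,0,0,0]]
  force: 10

```text
t: 4.78
tool_pos: [599.5, 23.0, 175.8]
orientation: [[0.998, 0.066, 0.0], [0.066, -0.998, 0.0], [0.0, 0.0, -1.0]]
contact_force: [0.3, 0.7, -1.8]
width: 26.1
gripper_force: 10.0
```

Request:
move_arm:
  series:
    - [[-0.1,0,0.2,0],[-0.2,0,0.2,0],[-0.2,0,0.2,0]]

```text
t: 5.03
tool_pos: [594.6, 22.8, 170.2]
orientation: [[0.998, 0.066, 0.001], [0.066, -0.998, -0.0], [0.001, 0.0, -1.0]]
contact_force: [-1.6, 0.6, 3.1]
width: 26.0
gripper_force: 10.0
```

Request:
move_arm:
  series:
    - [[-0.2,0,0.2,0],[-0.2,0,0.2,0],[-0.2,0,0.2,0]]

```text
t: 5.28
tool_pos: [588.4, 22.3, 163.5]
orientation: [[0.998, 0.066, 0.0], [0.066, -0.998, -0.0], [0.0, 0.0, -1.0]]
contact_force: [-0.1, -0.3, 2.6]
width: 26.1
gripper_force: 10.0
```

Request:
move_arm:
  series:
    - [[-0.2,0,0.2,0],[-0.2,0,0.2,0],[-0.2,0,0.15,0]]

```text
t: 5.53
tool_pos: [582.3, 21.8, 157.9]
orientation: [[0.998, 0.066, -0.0], [0.066, -0.998, -0.0], [-0.0, 0.0, -1.0]]
contact_force: [-0.5, 0.0, 1.9]
width: 25.9
gripper_force: 10.0
```

Request:
move_arm:
  series:
    - [[-0.15,0,0.15,0],[-0.15,0,0.1,0],[0,0,0.1,0]]

```text
t: 5.78
tool_pos: [579.7, 21.8, 154.8]
orientation: [[0.998, 0.066, 0.001], [0.066, -0.998, 0.0], [0.001, -0.0, -1.0]]
contact_force: [-1.1, -0.4, 2.8]
width: 25.6
gripper_force: 10.0
```

```bash
python3 -c "
from plan import *
p,d=shot('scene','s2')
a=cv2.resize(p[120:230,160:290,::-1],(709,600),interpolation=2);cv2.imwrite('pics/s2c.png',a)
plan([599,25,182],.065+np.pi/2,4)"
```

```text
from [579.5  21.8 154.6] turn -0.001 F [ 0.9 -0.3  2.9] w 26.0 t 5.8333
[[0.49, -0.05, -0.68, np.float64(0.0)], [0.49, -0.05, -0.68, np.float64(0.0)], [0.49, -0.05, -0.68, np.float64(0.0)], [0.49, -0.05, -0.68, np.float64(0.0)]]
```

View pics/s2c.png

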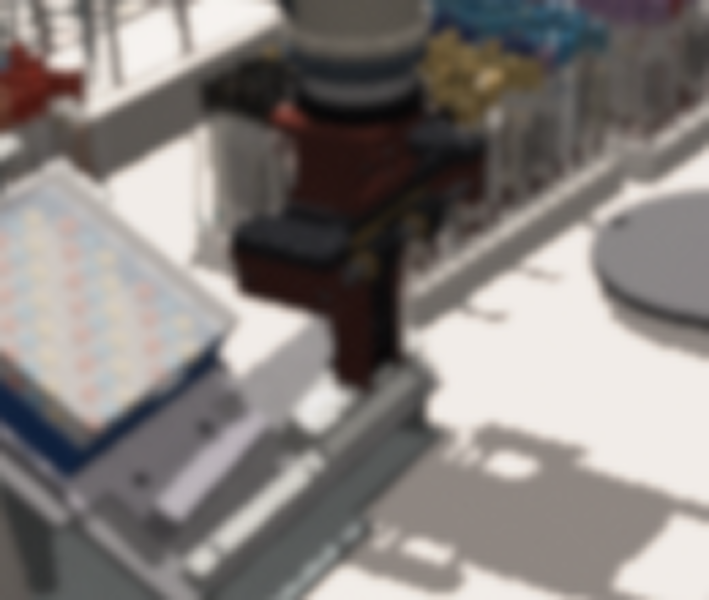

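The crop shows the wedge pivoted flat on the bed, thin end (310,410), just before the mouth at (265,425). I slide it about 20 mm in while it's held.

Request:
move_arm:
  series:
    - [[0,-0.5,0,0],[0,-0.5,0,0],[0,-0.5,0,0],[0,-0.5,0,0],[0,0,0,0]]

```text
t: 6.25
tool_pos: [578.1, 42.9, 154.6]
orientation: [[0.998, 0.067, -0.0], [0.067, -0.998, 0.0], [-0.0, -0.0, -1.0]]
contact_force: [0.6, 3.0, 0.7]
width: 25.8
gripper_force: 10.0
```

Request:
move_arm:
  series:
    - [[0,0,0,0],[0,0,0,0],[0,0,0,0],[0,0,0,0],[0,0,0,0]]
  gripper: 0.1

```text
t: 6.67
tool_pos: [578.1, 41.5, 154.6]
orientation: [[0.998, 0.065, -0.0], [0.065, -0.998, 0.0], [-0.0, -0.0, -1.0]]
contact_force: [-0.3, -0.2, -0.1]
width: 47.7
gripper_force: 0.0
```

Request:
move_arm:
  series:
    - [[0,0,-1,0],[0,0,-2,0],[0,0,-3,0],[0,0,-3,0],[0,0,-2,0]]

```text
t: 7.08
tool_pos: [578.9, 41.6, 268.0]
orientation: [[0.998, 0.066, 0.003], [0.066, -0.998, 0.0], [0.003, 0.0, -1.0]]
contact_force: [0.3, 1.3, 0.3]
width: 48.4
gripper_force: 0.0
```

Request:
move_arm:
  series:
    - [[0,3,0,0],[0,4,0,0],[0,4,0,0],[0,4,0,0],[0,2,0,0]]
  gripper: -1

```text
t: 7.5
tool_pos: [589.4, -131.7, 265.8]
orientation: [[0.998, 0.064, 0.001], [0.064, -0.998, -0.001], [0.001, 0.001, -1.0]]
contact_force: [1.1, -0.4, 0.1]
width: 18.3
gripper_force: 0.0
```

```bash
cat > w.py <<'E'
from fit import *
from plan import plan
import sys
f=sys.argv[1]
p,d=shot('scene','s'+f);q,e=shot('top','t'+f)
a=cv2.resize(q[130:200,170:280],(550,350),interpolation=2);b=cv2.resize(p[150:240,150:270],(467,350),interpolation=2)
c=np.hstack([a,b])[:,:,::-1];cv2.imwrite('pics/w%s.png'%f,cv2.resize(c,(800,275)))
# black grip top: points high above bed in bed frame
R=Rb(.065);t=np.array([594,135,50.])
for n,d_ in(("top",e),("scene",d)):
    W=(cloud(n,d_)-t)@R;x,y,z=W[...,0],W[...,1],W[...,2]
    m=(abs(x)<30)&(y>-150)&(y<30)&(z>50)&(z<68);P=W[m];print(n,"grip top",len(P),np.median(P,0) if len(P) else "")
    m=(x>-12)&(x<12)&(y>-165)&(y<-50)&(z>15)&(z<33);P=W[m];print("wedge top",len(P),np.median(P,0),P[:,1].min(),P[:,1].max())
plan([599,25,182],.065+np.pi/2,4)
E
python3 w.py 3
```

```text
top grip top 82 [  1.6  -89.96  59.07]
wedge top 197 [  -0.19 -114.39   22.47] -151.64419331146894 -51.15623244945085
scene grip top 66 [  0.1  -85.62  58.74]
wedge top 91 [ -2.8  -77.33  24.17] -152.11333080699885 -50.0513109696606
from [ 589.5 -131.3  265.5] turn 0.003 F [-0.6  0.7 -0.4] w 10.2 t 7.6
[[0.48, -3.89, 2.09, np.float64(-0.001)], [0.48, -3.89, 2.09, np.float64(-0.001)], [0.48, -3.89, 2.09, np.float64(-0.001)], [0.49, -3.89, 2.09, np.float64(-0.001)]]
```

View pics/w3.png

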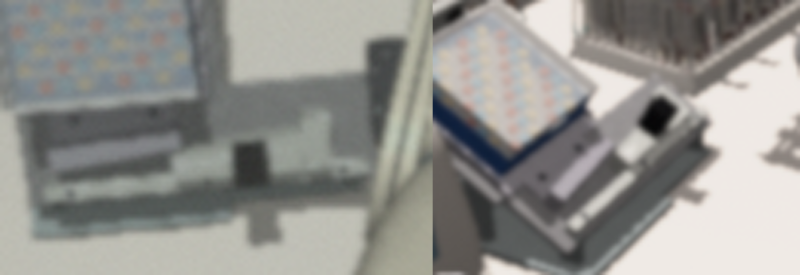

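The wedge lies flat at bed (≈1, −91), started in the mouth, and nothing is holding it. In the top crop the thin end is at (175,165) beside the jaw and the thick end is near (325,140). Now I bring the closed fingers behind the thick end.

```bash
python3 -c "
from plan import *
plan([600,-62,142],.065+np.pi/2,5)"
```

```text
from [ 589.5 -131.3  265.5] turn 0.003 F [-0.6  0.7 -0.4] w 10.2 t 7.6
[[0.29, -1.37, 2.47, np.float64(-0.001)], [0.29, -1.37, 2.47, np.float64(-0.001)], [0.29, -1.37, 2.47, np.float64(-0.001)], [0.3, -1.37, 2.47, np.float64(-0.001)], [0.3, -1.37, 2.47, np.float64(-0.001)]]
```

Request:
move_arm:
  series:
    - [[0.3,-1.4,2.47,0],[0.3,-1.4,2.47,0],[0.3,-1.4,2.47,0],[0.3,-1.4,2.47,0],[0.3,-1.3,2.47,0]]
  gripper: -1

```text
t: 8.02
tool_pos: [599.7, -56.3, 140.8]
orientation: [[0.998, 0.066, 0.0], [0.066, -0.998, 0.0], [0.0, -0.0, -1.0]]
contact_force: [-0.1, 0.2, -0.0]
width: 0.5
gripper_force: 0.0
```

Request:
move_arm:
  series:
    - [[0,-0.6,0,0],[0,-0.6,0,0],[0,-0.6,0,0],[0,-0.4,0,0],[0,-0.3,0,0]]

```text
t: 8.43
tool_pos: [598.9, -32.9, 143.0]
orientation: [[0.998, 0.066, 0.003], [0.066, -0.998, -0.0], [0.003, 0.0, -1.0]]
contact_force: [-0.2, -0.4, 0.1]
width: 0.1
gripper_force: 0.0
```

Request:
move_arm:
  series:
    - [[0,-0.4,0,0],[0,-0.4,0,0],[0,-0.4,0,0],[0,-0.4,0,0],[0,-0.4,0,0]]

```text
t: 8.85
tool_pos: [597.1, -13.2, 141.4]
orientation: [[0.998, 0.065, 0.001], [0.065, -0.998, -0.0], [0.001, 0.0, -1.0]]
contact_force: [-0.4, -1.4, 1.5]
width: 0.5
gripper_force: 1.0
```

Request:
move_arm:
  series:
    - [[0,-0.4,0,0],[0,-0.4,0,0],[0,-0.4,0,0],[0,-0.4,0,0],[0,-0.4,0,0]]

```text
t: 9.27
tool_pos: [595.6, 7.1, 141.2]
orientation: [[0.998, 0.066, 0.0], [0.066, -0.998, -0.0], [0.0, 0.0, -1.0]]
contact_force: [1.6, -2.5, 1.4]
width: 0.5
gripper_force: 1.1
```

```bash
python3 w.py 4
```

```text
top grip top 0
  return _methods._mean(a, axis=axis, dtype=dtype,
  ret = um.true_divide(
Traceback (most recent call last):
  File "w.py", line 13, in <module>
    m=(x>-12)&(x<12)&(y>-165)&(y<-50)&(z>15)&(z<33);P=W[m];print("wedge top",len(P),np.median(P,0),P[:,1].min(),P[:,1].max())
                                                                                                   ~~~~~~~~~~^^
ValueError: zero-size array to reduction operation minimum which has no identity
```

Request:
move_arm:
  series:
    - [[0,-0.4,0,0],[0,-0.4,0,0],[0,-0.4,0,0],[0,-0.4,0,0],[0,-0.4,0,0]]

```text
t: 9.78
tool_pos: [593.9, 27.0, 141.0]
orientation: [[0.998, 0.066, -0.001], [0.066, -0.998, -0.0], [-0.001, 0.0, -1.0]]
contact_force: [-0.3, -2.3, -0.4]
width: 0.4
gripper_force: 1.2
```

Request:
move_arm:
  series:
    - [[0,-0.3,0,0],[0,-0.3,0,0],[0,-0.3,0,0],[0,-0.3,0,0],[0,-0.3,0,0]]

```text
t: 10.2
tool_pos: [593.0, 41.8, 141.1]
orientation: [[0.998, 0.066, -0.0], [0.066, -0.998, -0.0], [-0.0, 0.0, -1.0]]
contact_force: [-0.7, -2.0, -0.9]
width: -0.0
gripper_force: 1.2
```

Request:
move_arm:
  series:
    - [[0,-0.2,0,0],[0,-0.2,0,0],[0,-0.2,0,0],[0,-0.2,0,0]]

```text
t: 10.53
tool_pos: [592.6, 49.7, 141.1]
orientation: [[0.998, 0.066, -0.0], [0.066, -0.998, -0.0], [-0.0, 0.0, -1.0]]
contact_force: [-1.9, -2.2, -1.6]
width: 0.7
gripper_force: 1.3
```

```bash
sed -i 's/,P\[:,1\].min(),P\[:,1\].max()//' w.py; python3 w.py 5 2>/dev/null
```

```text
top grip top 0 
wedge top 0 [nan nan nan]
scene grip top 119 [  6.08 -19.89  58.34]
wedge top 54 [ -2.91 -74.92  23.97]
from [592.8  50.  141.2] turn -0.001 F [ 0.7  0.3 -0.1] w 0.3 t 10.6333
[[0.11, 0.63, -1.02, np.float64(0.0)], [0.11, 0.63, -1.02, np.float64(0.0)], [0.11, 0.63, -1.02, np.float64(0.0)], [0.11, 0.63, -1.02, np.float64(0.0)]]
```

View pics/w5.png

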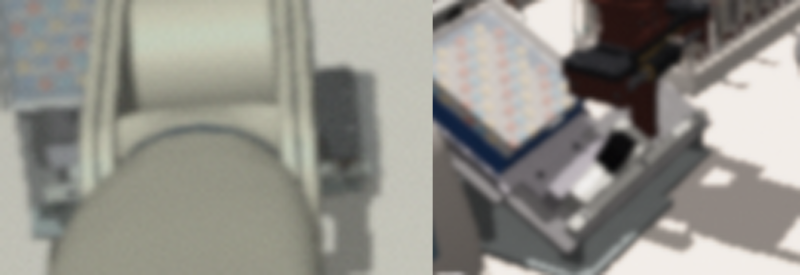

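The scene crop shows the wedge well into the slot: grip at (615,150), fingers behind the thick end at (640,110), about 20 mm still to go.

Request:
move_arm:
  series:
    - [[0,-0.2,0,0],[0,-0.2,0,0],[0,-0.2,0,0],[0,-0.2,0,0]]

```text
t: 10.97
tool_pos: [592.3, 57.7, 141.3]
orientation: [[0.998, 0.066, 0.0], [0.066, -0.998, -0.0], [0.0, 0.0, -1.0]]
contact_force: [0.1, -3.1, -0.5]
width: 0.3
gripper_force: 1.7
```

Request:
move_arm:
  series:
    - [[0,-0.2,0,0],[0,-0.2,0,0],[0,-0.2,0,0]]

```text
t: 11.22
tool_pos: [591.9, 63.8, 141.3]
orientation: [[0.998, 0.066, 0.0], [0.066, -0.998, -0.0], [0.0, 0.0, -1.0]]
contact_force: [-0.6, -3.7, -0.1]
width: 0.5
gripper_force: 1.9
```

Request:
move_arm:
  series:
    - [[0,-0.2,0,0],[0,-0.2,0,0]]

```text
t: 11.38
tool_pos: [591.8, 64.9, 141.3]
orientation: [[0.998, 0.068, 0.0], [0.068, -0.998, -0.005], [0.0, 0.005, -1.0]]
contact_force: [1.4, -31.9, 1.3]
width: 0.5
gripper_force: 16.3
```

Request:
move_arm:
  series:
    - [[0,0.5,0,0],[0,1.5,0,0],[0,2.5,0,0],[0,3,0,0],[0,3,0,0]]

```text
t: 11.8
tool_pos: [598.8, -37.2, 141.4]
orientation: [[0.998, 0.067, 0.001], [0.067, -0.998, 0.001], [0.001, -0.001, -1.0]]
contact_force: [-0.6, -0.6, -0.1]
width: 0.8
gripper_force: 0.0
```

Request:
move_arm:
  series:
    - [[0,3,-2,0],[0,3.5,-3,0],[0,3.5,-3,0],[0,3.5,-3,0],[0,2,-1,0]]

```text
t: 12.22
tool_pos: [609.9, -184.4, 257.1]
orientation: [[0.998, 0.064, 0.007], [0.064, -0.998, -0.002], [0.007, 0.002, -1.0]]
contact_force: [0.7, 0.3, 0.7]
width: 0.1
gripper_force: 0.0
```

```bash
python3 w.py 6 2>/dev/null
```

```text
top grip top 80 [ 1.77  1.38 58.54]
wedge top 29 [ -1.71 -55.65  24.32]
scene grip top 74 [-1.16  3.38 58.85]
wedge top 21 [  0.68 -55.96  24.01]
from [ 609.7 -184.6  255.7] turn 0.003 F [0.8 0.9 0.6] w 0.8 t 12.3167
[[0.05, -5.25, 1.83, np.float64(-0.001)], [0.05, -5.25, 1.83, np.float64(-0.001)], [0.05, -5.25, 1.83, np.float64(-0.001)], [0.06, -5.25, 1.83, np.float64(-0.001)]]
```

View pics/w6.png

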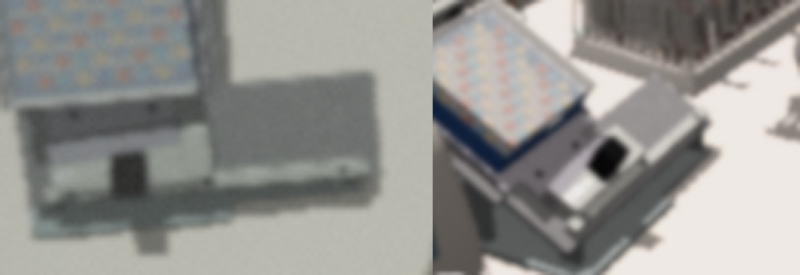

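The wedge is home: grip at bed (≈0–2, ≈1–3, 59 mm). The picture shows its shoulder closed against the end of the jaw at (205,135), flat along the fence, with the robot clear.

```bash
python3 -c "
from cell import job
print(job.finish_job())"
```

```text
the job is handed in; nothing more can be done
None
```

The wedge is fully home in the slot, flat along the fence with its shoulder against the end of the jaw and the robot clear, as far as the camera and the hard stop at about 32 N show; I handed the job in at about 12 s and got no verdict back.

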